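# Roll call: stroke the tabs over

### The arm

A 6-joint arm with a two-finger parallel gripper is mounted at the origin on the work surface. World frame = base frame: x ahead of the robot, y to its left, z up, the work surface at z = 0. Lengths are in mm, angles in rad, forces in N, time in s.
With the tool pointing down it reaches from about 350 to 950 mm from the base axis. Payload 17.4 kg.
Tool frame: the origin (TCP) lies midway between the tips of the shut fingers; the grasp point (between the pads) lies ctrl.pinch_z behind it (ctrl.pinch_z is the distance from the TCP to the grasp point, in mm); z points along the fingers, y is the direction in which the jaws open and shut (so a half turn about z gives the same grasp; the last joint's range is limited). The gripper opens to 93 mm and grips with 3 to 60 N. Pads are 15 mm wide; open, the fingers measure 128 mm over their backs; the gripper's body (75 mm by 188 mm) begins 65 mm behind the grasp point.
Start: joints at [-0.038, 0.116, 1.442, -0, 1.584, -0.038], TCP at [675.005, -0.009, 218.646] pointing down, gripper open.
Joint ranges: [-2.83, 2.83], [-0.83, 2.19], [0.07, 2.5], [-1.14, 4.28], [0.01, 3], [-2.97, 2.97]. Speed limits (rad/s): [1.89, 1.89, 2.22, 3.14, 3.14, 3.14].

### API

Orientations are given as a 3x3 rotation matrix whose columns are the frame's x, y, z axes.
In Python, from bench import ctrl gives the robot as it stands.
- The arm moves only by the tool arm_command, never from a script. Its argument "motion" is a list of rows, each an object of numbers: "tx", "ty", "tz": the shift along the tool's x, y, z in m; "wx", "wy", "wz": the turn, a rotation vector about the tool's x, y, z in rad; "gripper": the opening in per cent of the stroke, from 0 (shut) to 100 (fully open). A call has 1 to 5 rows; each row is the pose to reach, as a shift and turn from the pose commanded when the call began, along the tool's axes at that moment; what a row does not reach only later rows make up. A row lasts 1/8 s, in which the tool goes at most 62.5 mm and 10.7 degrees, less where a joint would pass 70% of its speed; a pose out of reach is approached as far as the arm can. A call with a gripper value outside its range is refused whole. The fingers move at their own pace and stop on an object; "force" is the grip in N (left out, the last holds). Time passes only in rows, so rows that repeat a pose let the fingers close. It gives the time, the measured TCP pose, the force and the opening at its end, in the units of the state.
- ctrl.get_obs(): the state, without advancing time (a new reading comes with each control period).
- ctrl.read_camera(name): name is "scene" or "side" or "wrist"; returns a dict with "pixels" (384x512x3 uint8, red, green, blue), "fovy" (degrees; the focal length in pixels is half the picture's height over the tangent of half this angle, whatever the lens; pixels are square), "cx", "cy" (the principal point, pixels), "rvec" (rotation vector, rad) and "tvec" (3), from world to camera coordinates, as OpenCV has them; the wrist camera has in their place "mount" (4x4, takes a point from camera to tool coordinates, whose origin is the TCP and whose axes are the flange's). Camera axes: x right, y down, z forward; pixel columns grow to the right and rows downward; lengths in mm; the calibration is good to about 2 mm. A picture is of the moment at which its call begins: read the wrist's pose just before it. There is no depth.
- ctrl.finish_job(): hands the job in, once; it reports no verdict.
The state is a dict: "t": time; "joint_positions": joint angles; "joint_vel": joint speeds; "tau": joint torques, N m; "eef_pos": TCP position; "eef_rot": TCP orientation; "force": force on the tool from outside, world axes, zero at the start; "ft_torque": the same for the moment, N m; "grip_width": opening from 0.0 (shut) to 1.0 (fully open).
Only numpy, scipy, OpenCV 4.12 (cv2) and the standard library are available. Lean on these libraries where they do the work, as an engineer would, in place of code of your own. Each camera call takes 0.05 s, during which the arm holds its last target. There are 200 camera calls.

### The job

The yellow boat's divers are all back: starting at the red dot, run your fingertips lightly along the arched row of the board with the yellow tabs, so that they tip over one after another, in order, and all five lie flat away from the dot. Only stroke the tabs: do not pinch or press them hard, and do not shove or lift the board. Leave the board with the blue tabs and the other things on the desk as they are.

Things in the scene. Friction and masses are not known exactly. Their poses are not given: they have to be found in the camera images.
- yellow: Board to work on: arched wooden foot with five yellow tabs, loose, 1 kg, 18 mm thick, 44 mm wide, middle line an arc of 130 mm radius. Origin on the desk; z up; arc centre at (-113, 0) mm: a row point at angle a is (130 cos a - 113, 130 sin a) mm. Tab hinges at a = -0.74, -0.37, 0, 0.37, 0.74 rad (tabs 1 to 5; row runs to +y); red dot at a = -0.97.
- yellow_dot (a point): Red disc, 18 mm across, on top of the yellow-tabbed board's foot (18 mm above the desk) at the end where the row starts, before tab 1.
- yellow_row1 (a point): Middle of the hinge pin of yellow tab 1 (tab 1 is next to the red dot), 24 mm above the desk; the pin is level and lies across the row.
- yellow_row2 (a point): Middle of the hinge pin of yellow tab 2 (tab 1 is next to the red dot), 24 mm above the desk; the pin is level and lies across the row.
- yellow_row3 (a point): Middle of the hinge pin of yellow tab 3 (tab 1 is next to the red dot), 24 mm above the desk; the pin is level and lies across the row.
- yellow_row4 (a point): Middle of the hinge pin of yellow tab 4 (tab 1 is next to the red dot), 24 mm above the desk; the pin is level and lies across the row.
- yellow_row5 (a point): Middle of the hinge pin of yellow tab 5 (tab 1 is next to the red dot), 24 mm above the desk; the pin is level and lies across the row.
- yellow_tab1 (a joint): Yellow tab 1: flap 24 mm wide (across the row), 4 mm thick, 33 mm tall from its pin, 15 g. 0 rad: leaning 0.26 rad back towards the dot, top 56 mm above the desk; 0.26: upright; 1.83: lying flat away from the dot, upper face 26 mm above the desk. Swings freely (far under 1 N): past upright it falls over by itself, before that it falls back.
- yellow_tab2 (a joint): Yellow tab 2: flap 24 mm wide (across the row), 4 mm thick, 33 mm tall from its pin, 15 g. 0 rad: leaning 0.26 rad back towards the dot, top 56 mm above the desk; 0.26: upright; 1.83: lying flat away from the dot, upper face 26 mm above the desk. Swings freely (far under 1 N): past upright it falls over by itself, before that it falls back.
- yellow_tab3 (a joint): Yellow tab 3: flap 24 mm wide (across the row), 4 mm thick, 33 mm tall from its pin, 15 g. 0 rad: leaning 0.26 rad back towards the dot, top 56 mm above the desk; 0.26: upright; 1.83: lying flat away from the dot, upper face 26 mm above the desk. Swings freely (far under 1 N): past upright it falls over by itself, before that it falls back.
- yellow_tab4 (a joint): Yellow tab 4: flap 24 mm wide (across the row), 4 mm thick, 33 mm tall from its pin, 15 g. 0 rad: leaning 0.26 rad back towards the dot, top 56 mm above the desk; 0.26: upright; 1.83: lying flat away from the dot, upper face 26 mm above the desk. Swings freely (far under 1 N): past upright it falls over by itself, before that it falls back.
- yellow_tab5 (a joint): Yellow tab 5: flap 24 mm wide (across the row), 4 mm thick, 33 mm tall from its pin, 15 g. 0 rad: leaning 0.26 rad back towards the dot, top 56 mm above the desk; 0.26: upright; 1.83: lying flat away from the dot, upper face 26 mm above the desk. Swings freely (far under 1 N): past upright it falls over by itself, before that it falls back.
- blue: Bystander: another boat's board, of the same shape, size and axes as the yellow one, with five blue tabs and a red dot too. Loose, 1 kg. Origin on the desk surface.
- blue_tab1 (a joint): Blue tab 1, the same as the yellow ones: 0 rad standing, 1.83 lying over. Stays standing.
- blue_tab2 (a joint): Blue tab 2, the same as the yellow ones: 0 rad standing, 1.83 lying over. Stays standing.
- blue_tab3 (a joint): Blue tab 3, the same as the yellow ones: 0 rad standing, 1.83 lying over. Stays standing.
- blue_tab4 (a joint): Blue tab 4, the same as the yellow ones: 0 rad standing, 1.83 lying over. Stays standing.
- blue_tab5 (a joint): Blue tab 5, the same as the yellow ones: 0 rad standing, 1.83 lying over. Stays standing.
- torch: Bystander: small black dive torch with an orange band standing on its lens end, 66 mm tall, 34 mm across at the foot, in the hollow of the yellow board's arch, about 60 to 70 mm from the middle of the row. Loose. Origin: centre of its underside.
- jar: Bystander: small jar with a blue cap, 55 mm tall, 40 mm across, in the hollow of the blue board's arch. Loose. Origin: centre of its underside.
- mug: Bystander: blue mug, 90 mm tall, 80 mm across, loose, towards the far edge. Origin: centre of its underside.
- postcards: Bystander: pile of green postcards, 105 x 150 x 14 mm, loose, towards the far edge. Origin: centre of its underside.
- tape: Bystander: roll of clear tape lying flat, 76 mm across, 22 mm high, loose, towards the far edge. Origin: centre of its underside.
- books: Bystander: three books in a pile, 110 x 150 x 49 mm, loose, towards the far edge. Origin: centre of its underside.

How it is judged (in metres and radians):
On the way, in this order (a step that is already met when the one before it is completed fails the run):
1. yellow tab 1 has been tipped past upright, away from the dot, before the tabs after it (value of joint yellow_tab1 above 0.6 rad).
2. yellow tab 2 has been tipped past upright, away from the dot, before the tabs after it (value of joint yellow_tab2 above 0.6 rad).
3. yellow tab 3 has been tipped past upright, away from the dot, before the tabs after it (value of joint yellow_tab3 above 0.6 rad).
4. yellow tab 4 has been tipped past upright, away from the dot, before the tabs after it (value of joint yellow_tab4 above 0.6 rad).
5. yellow tab 5 has been tipped past upright, away from the dot (value of joint yellow_tab5 above 0.6 rad).
At the end, for the whole second after the job is handed in: All five yellow tabs lie over (each joint above 1.7 rad of 1.83), having gone over in order from the dot; all blue tabs still stand (below 0.2 rad); the yellow board is at rest within 30 mm, the blue one within 20 mm, of where it began (value of joint each of yellow_tab1, yellow_tab2, yellow_tab3, yellow_tab4, yellow_tab5 above 1.7 rad and value of joint each of blue_tab1, blue_tab2, blue_tab3, blue_tab4, blue_tab5 below 0.2 rad and linear speed of yellow below 0.02 m/s and distance of yellow from where it was at the start of the episode below 0.03 m and distance of blue from where it was at the start of the episode below 0.02 m); the robot touches nothing.
It fails at once if a blue tab is tipped upright or over (value of joint any of blue_tab1, blue_tab2, blue_tab3, blue_tab4, blue_tab5 above 0.26 rad).
It fails at once if the blue board is shifted by more than 20 mm (distance of blue from where it was at the start of the episode above 0.02 m).
It fails at once if the yellow board is shoved more than 30 mm or lifted more than 10 mm (distance of yellow from where it was at the start of the episode above 0.03 m or height (world z) of yellow above 0.01 m).
It fails at once if the yellow board or its tabs are pressed or pinched with more than 15 N (contact force between yellow and the fingers above 15 N or contact force between yellow and the arm above 15 N).
It fails at once if another thing on the desk is moved by more than 30 mm or tipped over (distance of any of torch, jar, mug, postcards, tape, books from where it was at the start of the episode above 0.03 m or angle between any of torch, jar, mug, postcards, tape, books's own z axis and vertical above 0.5 rad).
It also fails if it takes over 48 s, if anything falls off the work surface, if the arm or the gripper's body presses on something with over 40 N, if the wrist force passes 120 N, or if a joint passes its speed limit or range.

## Working session

There is one attempt and no reset: what is moved stays moved. The work goes in short steps, Python scripts to look and compute and a tool call to move; the robot and the scene stay as the last step left them, time stands still between calls to the robot, and variables do not carry over. Pictures are saved under pics/ and viewed, about 8 in all and at most 12, crops included, and the job is handed in when it is done.

Besides the shell and the picture viewer there is one more tool, called after ">>>" in YAML: its name, and indented under it one key for each argument. arm_command: Moves the arm, as the interface text tells. Its arguments: {"type":"object","properties":{"motion":{"type":"array"},"force":{"type":"number"}},"required":["motion"]}

```bash
mkdir -p pics
python3 - <<'E'
from bench import ctrl
import cv2,numpy as np
o=ctrl.get_obs();print(o['t'],o['eef_pos'],o['eef_rot'],o['grip_width'],ctrl.pinch_z)
for n in("scene","side","wrist"):
    c=ctrl.read_camera(n);cv2.imwrite(f'pics/{n}0.png',c['pixels'][:,:,::-1])
    print(n,{k:v for k,v in c.items() if k!='pixels'})
a=[cv2.imread(f'pics/{n}0.png') for n in("scene","side")]
E
```

```text
0.0 [6.74784943e+02 4.76014788e-03 2.17897700e+02] [[-3.61538619e-05  9.99999296e-01 -1.18583641e-03]
 [ 9.99999999e-01  3.61805596e-05  2.24923657e-05]
 [ 2.25352541e-05 -1.18583559e-03 -9.99999297e-01]] 0.9980234045081557 18.8
scene {'fovy': 52.29573799886371, 'cx': 256.0896921430897, 'cy': 196.80329005022082, 'rvec': array([ 2.0588554 ,  1.691524  , -0.48554367]), 'tvec': array([ -92.07642743, -440.95602058, 1405.12639641])}
side {'fovy': 46.9868986725873, 'cx': 261.6543831147345, 'cy': 190.75338053330887, 'rvec': array([ 0.63255557, -2.69959942,  1.09639216]), 'tvec': array([505.26960886, 220.25920317, 989.05715516])}
wrist {'fovy': 62.897261783411615, 'cx': 251.44402195407238, 'cy': 190.32857838510287, 'mount': array([[-3.42457724e-04, -9.60218708e-01, -2.79248841e-01,
         7.86126053e+01],
       [ 9.99999928e-01, -2.83618419e-04, -2.51109323e-04,
        -1.10438874e+00],
       [ 1.61919755e-04, -2.79248907e-01,  9.60218736e-01,
        -1.65372459e+02],
       [ 0.00000000e+00,  0.00000000e+00,  0.00000000e+00,
         1.00000000e+00]])}
```

View pics/scene0.png

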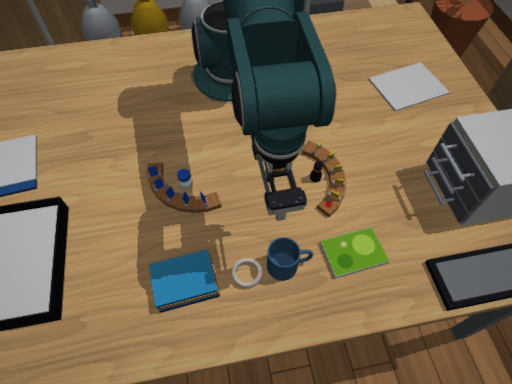

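View pics/side0.png

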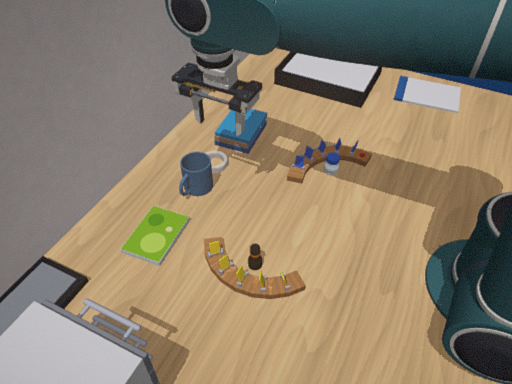

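View pics/wrist0.png

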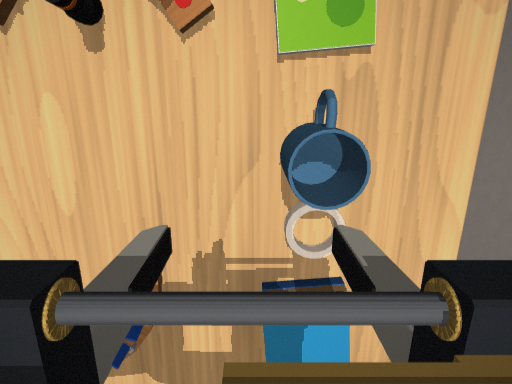

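```bash
cat > h.py <<'E'
import cv2,numpy as np
def ray(c,uv,z,pose=None):
    f=192/np.tan(np.radians(c['fovy']/2)); d=np.array([(uv[0]-c['cx'])/f,(uv[1]-c['cy'])/f,1])
    if pose is None:
        R=cv2.Rodrigues(c['rvec'])[0]; o=-R.T@c['tvec']; d=R.T@d
    else:
        p,E=pose;M=c['mount'];o=p+E@M[:3,3];d=E@M[:3,:3]@d
    return o+d*(z-o[2])/d[2]
def blobs(px,lo,hi,mn=4):
    m=cv2.inRange(cv2.cvtColor(px,cv2.COLOR_RGB2HSV),lo,hi)
    n,_,s,ce=cv2.connectedComponentsWithStats(m)
    return [(ce[i].round(1),s[i]) for i in range(1,n) if s[i][4]>=mn]
def world(p,pose): # pose x,y,th
    c,s=np.cos(pose[2]),np.sin(pose[2]);return np.array([[c,-s],[s,c]])@np.asarray(p)+pose[:2]
def local(a,off=0): return np.array([130*np.cos(a)-113-off*np.sin(a),130*np.sin(a)+off*np.cos(a)])
A=[-.74,-.37,0,.37,.74]
def fit(L,W):
    L,W=np.array(L),np.array(W);l=L-L.mean(0);w=W-W.mean(0)
    th=np.arctan2((l[:,0]*w[:,1]-l[:,1]*w[:,0]).sum(),(l*w).sum())
    p=np.array([0,0,th]);t=W.mean(0)-world(L.mean(0),p);p[:2]=t
    return p,[np.round(w_-world(l_,p),1) for l_,w_ in zip(L,W)]
E
python3 - <<'E'
from bench import ctrl
from h import *
for n in("scene","side"):
    c=ctrl.read_camera(n);px=c['pixels']
    for nm,lo,hi,z in(("red",(0,190,110),(6,255,255),18),("yel",(22,150,90),(34,255,255),40)):
        for ce,s in blobs(px,lo,hi):
            if 230<ce[1] and n=="scene":continue
            print(n,nm,ce,s,ray(c,ce,z).round(1))
    r=(slice(130,225),slice(240,360)) if n=="scene" else (slice(225,310),slice(190,320))
    cv2.imwrite(f'pics/{n}c.png',cv2.resize(px[r][:,:,::-1],None,fx=5,fy=5,interpolation=cv2.INTER_CUBIC))
a,b=[cv2.imread(f'pics/{n}c.png') for n in("scene","side")]
b=cv2.resize(b,(600,392)); a=cv2.resize(a,(600,475))
cv2.imwrite('pics/ab.png',cv2.resize(np.vstack([a,b]),(415,600)))
E
```

```text
scene red [327.9 204.3] [326 202   5   6  24] [603.1 178.9  18. ]
scene yel [150.1  15.3] [134   0  34  32 748] [-346.5 -258.8   40. ]
scene yel [320.  143.7] [317 141   6   7   9] [404.8 210.4  40. ]
scene yel [331.4 153.2] [329 151   6   5  14] [446.6 233.4  40. ]
scene yel [338.2 165.8] [335 165   8   3  16] [495.1 239.1  40. ]
scene yel [339.8 179.4] [336 178   9   3  17] [542.2 228.9  40. ]
scene yel [334.3 192.5] [331 191   8   4  15] [581.7 200.3  40. ]
side red [362.1 154.7] [360 153   5   4  15] [ 383.7 -292.6   18. ]
side yel [214.1 246.9] [209 241  11  13 112] [588.2 196.9  40. ]
side yel [223.8 261.9] [219 254  11  16 109] [547.9 223.   40. ]
side yel [240.1 273.7] [236 266   9  16  89] [500.8 234.1  40. ]
side yel [261.1 279.1] [259 271   5  16  54] [453.8 226.   40. ]
side yel [283.2 278. ] [280 271   7  14  24] [412.2 202.1  40. ]
```

View pics/ab.png

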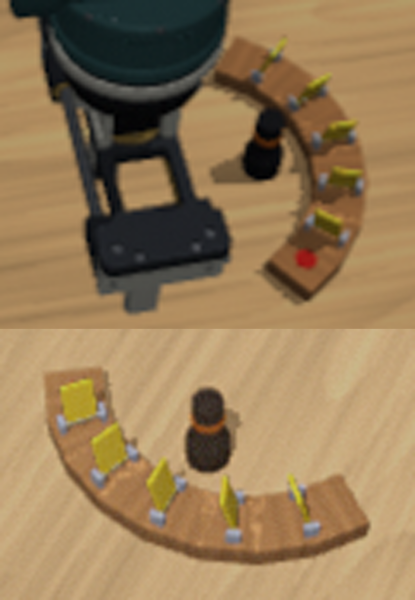

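Run:
```python
from h import *
L=[local(a,-4.2) for a in A]
S=[(588.2,196.9),(547.9,223),(500.8,234.1),(453.8,226),(412.2,202.1)]
C=[(581.7,200.3),(542.2,228.9),(495.1,239.1),(446.6,233.4),(404.8,210.4)]
for W in(S,C):
    p,r=fit(L,W);print(p,r,world(local(-.97),p),world((-113,0),p))
```

```text
[496.93275792 216.52883281   1.57347796] [array([ 0.5, -0. ]), array([ 0.1, -0.3]), array([-0.3,  0.6]), array([-0. , -0.1]), array([-0.2, -0. ])] [604.2734692 177.3054791] [497.23578232 103.52923911]
[490.43661066 222.61983364   1.54851549] [array([ 1. , -0.5]), array([0.7, 0.7]), array([ 0.1, -0.4]), array([-1. ,  0.1]), array([-0.8,  0.1])] [596.76487   180.7294882] [487.91908399 109.6478811 ]
```

>>> arm_command:
  motion:
    - {"tx":0.045,"ty":-0.02,"gripper":0}
    - {"tx":0.09,"ty":-0.04,"gripper":0}
    - {"tx":0.135,"ty":-0.055,"gripper":0}
    - {"tx":0.169,"ty":-0.065,"gripper":0}
    - {"tx":0.169,"ty":-0.065,"gripper":0}
  force: 5

```text
invalid input
```

>>> arm_command:
  motion:
    - {"tz":0.05,"gripper":0}
    - {"tz":0.09,"gripper":0}
    - {"tz":0.1,"gripper":0}
    - {"tz":0.1,"gripper":0}

```text
invalid input
```

Run:
```python
from bench import ctrl
from h import *
o=ctrl.get_obs();c=ctrl.read_camera("wrist");P=(o['eef_pos'],o['eef_rot'])
print(o['t'],P,o['grip_width'],o['force'])
for nm,lo,hi,z in(("red",(0,190,110),(6,255,255),18),("yel",(22,150,90),(34,255,255),40)):
    for ce,s in blobs(c['pixels'],lo,hi,15):print(nm,ce,s,ray(c,ce,z,P).round(1))
p=np.array([496.93,216.53,1.5735])
for a in [-.97]+A: print(a,world(local(a),p).round(1))
cv2.imwrite('pics/w1.png',c['pixels'][:,:,::-1])
```

```text
0.25 (array([ 6.74899057e+02, -2.97555020e-02,  2.18296559e+02]), array([[ 5.66166706e-05,  9.99999821e-01, -5.95328179e-04],
       [ 9.99999998e-01, -5.66060944e-05,  1.77821578e-05],
       [ 1.77484554e-05, -5.95329185e-04, -9.99999823e-01]])) 0.998693105030565 [ 0.00161804 -0.26570064 -0.34933661]
red [182.6   2.9] [175   0  16   8 102] [602.5 174.   18. ]
-0.97 [604.3 177.3]
-0.74 [584.6 199.8]
-0.37 [543.9 224.9]
0 [496.9 233.5]
0.37 [449.9 224.6]
0.74 [409.3 199.3]
```

View pics/w1.png

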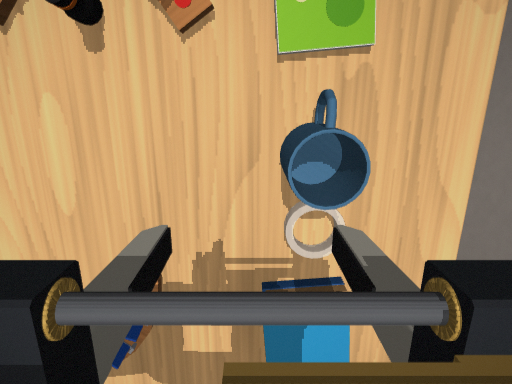

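The arm did not move: both calls were refused and the picture is the same as before. I'll retry with every field given.

>>> arm_command:
  motion:
    - {"tx":0.045,"ty":-0.02,"tz":0,"wx":0,"wy":0,"wz":0,"gripper":0}
    - {"tx":0.09,"ty":-0.04,"tz":0,"wx":0,"wy":0,"wz":0,"gripper":0}
    - {"tx":0.135,"ty":-0.055,"tz":0,"wx":0,"wy":0,"wz":0,"gripper":0}
    - {"tx":0.169,"ty":-0.065,"tz":0,"wx":0,"wy":0,"wz":0,"gripper":0}
    - {"tx":0.169,"ty":-0.065,"tz":0,"wx":0,"wy":0,"wz":0,"gripper":0}
  force: 5

```text
t: 0.92
eef_pos: [609.3, 170.9, 218.8]
eef_rot: [[-0.003, 1.0, 0.0], [1.0, 0.003, 0.0], [0.0, 0.0, -1.0]]
force: [0.3, -0.4, 0.1]
grip_width: 0.51
```

>>> arm_command:
  motion:
    - {"tx":0,"ty":0,"tz":0.04,"wx":0,"wy":0,"wz":0,"gripper":0}
    - {"tx":0,"ty":0,"tz":0.08,"wx":0,"wy":0,"wz":0,"gripper":0}
    - {"tx":0,"ty":0,"tz":0.1,"wx":0,"wy":0,"wz":0,"gripper":0}
    - {"tx":0,"ty":0,"tz":0.1,"wx":0,"wy":0,"wz":0,"gripper":0}
    - {"tx":0,"ty":0,"tz":0.1,"wx":0,"wy":0,"wz":0,"gripper":0}

```text
t: 1.55
eef_pos: [610.8, 168.9, 120.4]
eef_rot: [[0.0, 1.0, 0.002], [1.0, -0.0, 0.0], [0.0, 0.002, -1.0]]
force: [0.3, 0.1, 0.3]
grip_width: 0.014
```

Run:
```python
from bench import ctrl
from h import *
o=ctrl.get_obs();c=ctrl.read_camera("wrist");P=(o['eef_pos'],o['eef_rot'])
print(o['t'],P[0],o['grip_width'],o['force'])
for nm,lo,hi,z in(("red",(0,190,110),(6,255,255),18),("yel",(22,150,90),(34,255,255),40)):
    for ce,s in blobs(c['pixels'],lo,hi,15):print(nm,ce,s,ray(c,ce,z,P).round(1))
cv2.imwrite('pics/w2.png',c['pixels'][:,:,::-1])
```

```text
1.55 [610.78790132 168.90471613 120.42553696] 0.01405981142194089 [0.33487773 0.11376283 0.34496589]
red [243.  180.3] [233 171  21  20 316] [602.4 178.9  18. ]
yel [106.  116.3] [ 99 101  15  33 378] [498.9 235.   40. ]
yel [ 45.1 126.5] [ 28 111  35  31 534] [451.1 227.4  40. ]
yel [168.8 130.6] [163 113  13  36 243] [546.  224.2  40. ]
yel [221.6 163.9] [210 146  25  37 494] [586. 198.  40.]
yel [  7.8 161.8] [  0 148  24  22 243] [416.5 199.9  40. ]
```

View pics/w2.png

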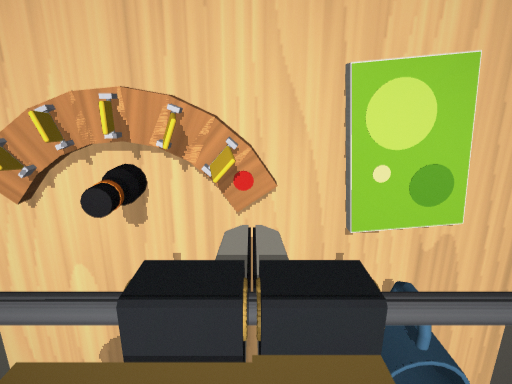

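The dot is at (243,180), with all five tabs standing; positions from the wrist agree with the fit to about 2 mm. The fingers are shut. Next I work out the arc and descend.

>>> arm_command:
  motion:
    - {"tx":0,"ty":0,"tz":0.03,"wx":0,"wy":0,"wz":0,"gripper":0}
    - {"tx":0,"ty":0,"tz":0.06,"wx":0,"wy":0,"wz":0,"gripper":0}
    - {"tx":0,"ty":0,"tz":0.079,"wx":0,"wy":0,"wz":0,"gripper":0}
    - {"tx":0,"ty":0,"tz":0.079,"wx":0,"wy":0,"wz":0,"gripper":0}

```text
t: 2.1
eef_pos: [609.8, 168.9, 39.2]
eef_rot: [[-0.0, 1.0, -0.001], [1.0, 0.0, -0.0], [-0.0, -0.001, -1.0]]
force: [0.0, -1.2, 0.0]
grip_width: 0.005
```

Run:
```python
import numpy as np
C=np.array([497.5,104.]);p=.524+.077*np.arange(26);W=(C+130*np.c_[np.cos(p),np.sin(p)]).round()
print(W[0])
for k in range(0,25,5):
    print([(int(w[1]-W[k][1]),int(w[0]-W[k][0])) for w in W[k+1:k+6]],W[k+5])
```

```text
[610. 169.]
[(9, -5), (17, -11), (24, -18), (31, -25), (38, -33)] [577. 207.]
[(5, -8), (11, -16), (15, -25), (19, -34), (22, -44)] [533. 229.]
[(2, -10), (4, -20), (5, -30), (5, -40), (4, -50)] [483. 233.]
[(-1, -9), (-3, -19), (-6, -29), (-10, -38), (-14, -47)] [436. 219.]
[(-6, -9), (-11, -17), (-18, -25), (-25, -32), (-32, -39)] [397. 187.]
```

>>> arm_command:
  motion:
    - {"tx":0.009,"ty":-0.005,"tz":0,"wx":0,"wy":0,"wz":0,"gripper":0}
    - {"tx":0.017,"ty":-0.011,"tz":0,"wx":0,"wy":0,"wz":0,"gripper":0}
    - {"tx":0.024,"ty":-0.018,"tz":0,"wx":0,"wy":0,"wz":0,"gripper":0}
    - {"tx":0.031,"ty":-0.025,"tz":0,"wx":0,"wy":0,"wz":0,"gripper":0}
    - {"tx":0.038,"ty":-0.033,"tz":0,"wx":0,"wy":0,"wz":0,"gripper":0}

```text
t: 2.72
eef_pos: [576.4, 207.6, 39.8]
eef_rot: [[-0.0, 1.0, 0.0], [1.0, 0.0, 0.0], [0.0, 0.0, -1.0]]
force: [-0.3, -0.4, 0.1]
grip_width: 0.004
```

Run:
```python
from bench import ctrl
from h import *
c=ctrl.read_camera("side");px=c['pixels']
for ce,s in blobs(px,(22,150,90),(34,255,255)):print(ce,s)
cv2.imwrite('pics/s2.png',cv2.resize(px[200:320,170:330,::-1],None,fx=4,fy=4,interpolation=cv2.INTER_CUBIC))
```

```text
[391.2  19.6] [383   0  18  46 402]
[387.6  52.8] [386  47   4  13  20]
[221.7 260.5] [211 254  18  16 153]
[240.  273.6] [236 266   9  16  88]
[261.1 279.3] [259 271   5  16  52]
[283.4 278.3] [281 271   6  14  23]
```

View pics/s2.png

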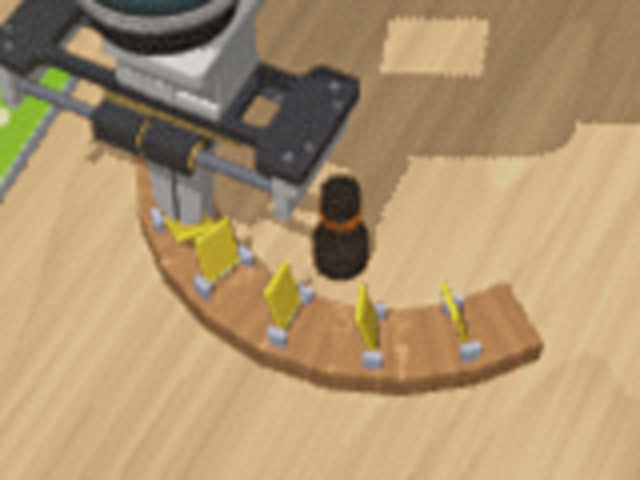

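Tab 1 lies flat; its tip shows at (185,232). Tabs 2–5 still stand, and the board and torch have not moved. I'll carry on.

>>> arm_command:
  motion:
    - {"tx":0.005,"ty":-0.008,"tz":0,"wx":0,"wy":0,"wz":0,"gripper":0}
    - {"tx":0.011,"ty":-0.016,"tz":0,"wx":0,"wy":0,"wz":0,"gripper":0}
    - {"tx":0.015,"ty":-0.025,"tz":0,"wx":0,"wy":0,"wz":0,"gripper":0}
    - {"tx":0.019,"ty":-0.034,"tz":0,"wx":0,"wy":0,"wz":0,"gripper":0}
    - {"tx":0.022,"ty":-0.044,"tz":0,"wx":0,"wy":0,"wz":0,"gripper":0}

```text
t: 3.4
eef_pos: [532.4, 229.2, 39.6]
eef_rot: [[-0.0, 1.0, -0.0], [1.0, 0.0, -0.0], [-0.0, -0.0, -1.0]]
force: [0.1, -0.7, 0.1]
grip_width: 0.003
```

>>> arm_command:
  motion:
    - {"tx":0.002,"ty":-0.01,"tz":0,"wx":0,"wy":0,"wz":0,"gripper":0}
    - {"tx":0.004,"ty":-0.02,"tz":0,"wx":0,"wy":0,"wz":0,"gripper":0}
    - {"tx":0.005,"ty":-0.03,"tz":0,"wx":0,"wy":0,"wz":0,"gripper":0}
    - {"tx":0.005,"ty":-0.04,"tz":0,"wx":0,"wy":0,"wz":0,"gripper":0}
    - {"tx":0.004,"ty":-0.05,"tz":0,"wx":0,"wy":0,"wz":0,"gripper":0}

```text
t: 4.03
eef_pos: [482.3, 232.9, 39.7]
eef_rot: [[-0.0, 1.0, -0.0], [1.0, 0.0, 0.0], [0.0, -0.0, -1.0]]
force: [-0.4, -1.1, -0.5]
grip_width: 0.004
```

Run:
```python
from bench import ctrl
from h import *
c=ctrl.read_camera("side");px=c['pixels']
for ce,s in blobs(px,(22,150,90),(34,255,255)):print(ce,s)
cv2.imwrite('pics/s3.png',cv2.resize(px[200:320,170:330,::-1],None,fx=4,fy=4,interpolation=cv2.INTER_CUBIC))
```

```text
[391.1  19.6] [382   0  19  45 390]
[387.7  52.4] [386  46   5  14  24]
[217.7 259.1] [211 253  14  13 123]
[230.6 272.6] [223 266  16  14 132]
[260.9 278.8] [259 271   5  16  58]
[248.2 281. ] [241 276  16   9  53]
[284.3 280.6] [283 277   4   8  15]
```

View pics/s3.png

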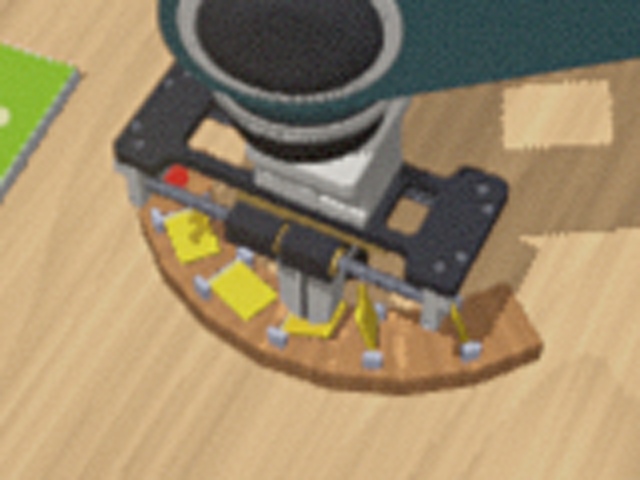

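Tabs 1–3 lie flat at (192,238), (243,290) and (312,322). Tabs 4 and 5 still stand at (367,320) and (462,325), and the board has not moved.

>>> arm_command:
  motion:
    - {"tx":-0.001,"ty":-0.009,"tz":0,"wx":0,"wy":0,"wz":0,"gripper":0}
    - {"tx":-0.003,"ty":-0.019,"tz":0,"wx":0,"wy":0,"wz":0,"gripper":0}
    - {"tx":-0.006,"ty":-0.029,"tz":0,"wx":0,"wy":0,"wz":0,"gripper":0}
    - {"tx":-0.01,"ty":-0.038,"tz":0,"wx":0,"wy":0,"wz":0,"gripper":0}
    - {"tx":-0.014,"ty":-0.047,"tz":0,"wx":0,"wy":0,"wz":0,"gripper":0}

```text
t: 4.7
eef_pos: [435.4, 218.7, 39.7]
eef_rot: [[0.0, 1.0, 0.0], [1.0, -0.0, 0.0], [0.0, 0.0, -1.0]]
force: [-0.1, 0.8, 0.1]
grip_width: 0.005
```

>>> arm_command:
  motion:
    - {"tx":-0.006,"ty":-0.009,"tz":0,"wx":0,"wy":0,"wz":0,"gripper":0}
    - {"tx":-0.011,"ty":-0.017,"tz":0,"wx":0,"wy":0,"wz":0,"gripper":0}
    - {"tx":-0.018,"ty":-0.025,"tz":0,"wx":0,"wy":0,"wz":0,"gripper":0}
    - {"tx":-0.025,"ty":-0.032,"tz":0,"wx":0,"wy":0,"wz":0,"gripper":0}
    - {"tx":-0.032,"ty":-0.039,"tz":0,"wx":0,"wy":0,"wz":0,"gripper":0}

```text
t: 5.32
eef_pos: [396.6, 186.5, 39.7]
eef_rot: [[0.0, 1.0, 0.0], [1.0, -0.0, -0.0], [-0.0, 0.0, -1.0]]
force: [0.4, 0.2, -0.3]
grip_width: 0.007
```

>>> arm_command:
  motion:
    - {"tx":0,"ty":0,"tz":-0.03,"wx":0,"wy":0,"wz":0,"gripper":0}
    - {"tx":0,"ty":0,"tz":-0.07,"wx":0,"wy":0,"wz":0,"gripper":0}
    - {"tx":0,"ty":0,"tz":-0.12,"wx":0,"wy":0,"wz":0,"gripper":0}
    - {"tx":0,"ty":0,"tz":-0.16,"wx":0,"wy":0,"wz":0,"gripper":0}
    - {"tx":0,"ty":0,"tz":-0.16,"wx":0,"wy":0,"wz":0,"gripper":0}

```text
t: 5.95
eef_pos: [397.7, 187.1, 202.8]
eef_rot: [[0.0, 1.0, 0.004], [1.0, -0.0, 0.002], [0.002, 0.004, -1.0]]
force: [-0.2, -0.8, 0.1]
grip_width: 0.006
```

Run:
```python
from bench import ctrl
from h import *
c=ctrl.read_camera("side");px=c['pixels']
for ce,s in blobs(px,(22,150,90),(34,255,255)):print(ce,s)
cv2.imwrite('pics/s4.png',cv2.resize(px[120:320,170:380,::-1],None,fx=3,fy=3,interpolation=cv2.INTER_CUBIC))
```

```text
[391.1  19.5] [382   0  19  43 402]
[217.7 259. ] [211 253  14  13 124]
[230.6 272.6] [223 266  16  14 134]
[292.6 279.5] [285 274  16  12 141]
[249.5 281.6] [242 276  16  13 143]
[271.4 284.2] [264 279  15  11 143]
```

View pics/s4.png

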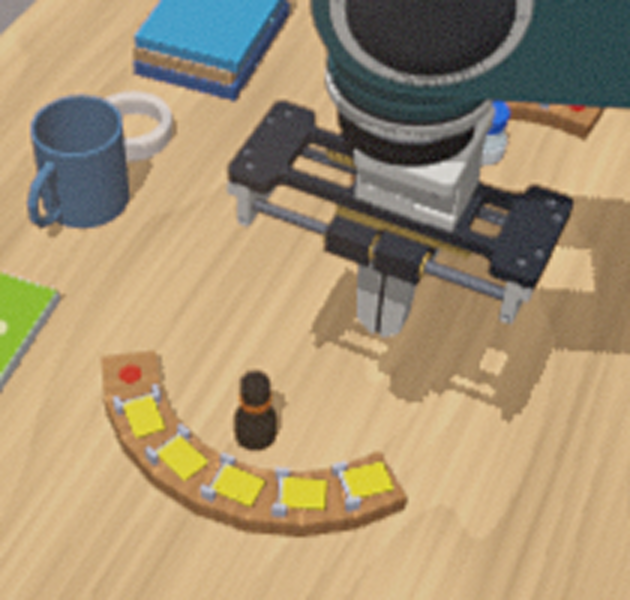

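All five yellow tabs lie flat away from the dot, which is at (130,374). The torch stands at (256,410) and the arm is clear, so I'm handing in.

```bash
python3 -c "
from bench import ctrl
print(ctrl.finish_job())"
```

```text
the job is handed in; nothing more can be done
None
```

I stroked the shut fingertips along the arch about 40 mm above the desk, starting at the red dot. All five yellow tabs tipped over and lie flat, and the job is handed in; it reports no verdict.

- **Order:** side-camera checks along the way showed tab 1 down first, then tabs 1–3 down with 4 and 5 standing. I did not check between tabs 2 and 3, or between 4 and 5.
- **Force and time:** the wrist force stayed around 1 N in every reading, and the clock was at about 6 s when the arm had lifted clear.
- **Last picture:** the yellow board and torch look unmoved, and the arm touches nothing. The blue board was mostly hidden behind the gripper and I did not check it again. The arm only worked around the yellow board.
- **Checks that disagreed:**
  - The first two move calls were refused as invalid and changed nothing; they went through once every field was given.
  - The scene camera placed the tabs 6–9 mm off the side-camera fit. I used the side fit, which the wrist camera confirmed to about 2 mm at the dot.

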